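Tighten the loose head of a puppet duck in the holding jig

TASK

The head of the orange puppet duck is loose, and on the free-spinning painting turntable the whole duck turns along with its head. Take the duck by its body and set it down gently, upright, in the wooden holding jig (flat on the bed between the two cheeks, head towards either end), let go, and only then take it by the head and screw the head clockwise (seen from above) until you feel it stop, with the beak straight ahead, without forcing it any further. Leave the duck standing in the jig, and leave the two paint tins, the white puppet arm and the flat brush where they are.

Things in the scene. Friction and masses are not known exactly. Their poses are not given: they have to be found in the camera images.
- duck_mid (a point): Middle of the orange wooden duck (0.37 kg or so), on its centre line 28 mm above its flat underside; x towards the head end, z up. The duck stands on a flat red foot board 150 mm long (x), 52 mm wide (y), 16 mm high; on it the body, about 145 mm long and 50 mm wide with upright flat sides, reaches 56 mm above the underside; a small tail rises to about 70 mm at the rear and overhangs the foot board's end by 25 mm. The neck stands on the body 50 mm ahead of the middle.
- duck_grip (a point): The place to take the duck by its trunk, 36 mm behind the middle, 40 mm above its underside (near its centre of mass), gripped across the 50 mm width (along y). Same axes as duck_mid. Here the gripper's body clears the head.
- head (a point): Centre of the duck's green head, 94 mm above the duck's underside and 50 mm ahead of duck_mid, on the neck's upright turning axis. The head is a block 38 mm long (x), 34 mm wide (y) with flat upright sides to grip across y, 34 mm high; x points to the yellow beak, which reaches 38 mm from the axis. It turns without rising or sinking, against about 0.16 N m of friction in the thread.
- neck (a joint): Turning of the head on the duck, rad. 0: screwed home against a hard stop, beak straight ahead; a moment of 0.5 to 1 N m is plenty to feel the stop, and 4 N m or more could break the neck. Starts negative (-1.8 to -2.6: unscrewed, beak to the duck's left and rear); grows to 0 as the head is turned clockwise seen from above, relative to the duck. Seen from above the head's yaw is the duck's yaw minus this value.
- jig_bed (a point): Middle of the holding jig's bed, on its top face 12 mm above the table; x along the jig, z up. The jig is a fixed wooden board 200 x 100 mm. Two dark cheeks 120 mm long (along x) and 14 mm high above the bed stand 58 mm apart (3 mm clear each side of the duck's foot board); a low lip, 10 mm high, closes each end, the lips 162 mm apart (6 mm clear each end). The duck fits either way round; it has some 0.05 rad of play either way to turn in the jig before the cheeks brace it.
- turntable_top (a point): Centre of the top face of the round aluminium painting turntable, 220 mm across, 43 mm above the table. Its foot is fixed; the top spins almost without friction and carries the loose duck at the start, its neck about over the turntable's axis, pointing any way.
- red_tin_mid (a point): Bystander: middle of a closed paint tin, red, 79 mm across and 85 mm tall, 42 mm above its underside.
- blue_tin_mid (a point): Bystander: middle of a closed paint tin, blue, 79 mm across and 85 mm tall, 42 mm above its underside.
- limb_mid (a point): Bystander: middle of a loose white carved puppet arm with a red cuff, about 120 mm long (x), 34 mm high, lying on the table.
- brush_mid (a point): Bystander: a flat paint brush lying on the table, about 160 mm long (x), 18 mm wide, 10 mm high; point half-way up.
Not all that is in view belongs to the job. Leave any grey, pink or turquoise look-alike of the part that bears duck_mid alone.

How it is judged:
By the outcome, as a careful person would: the job done as asked, in the order asked, and still so for the second after the job is handed in, with the robot touching nothing.
It also fails if it takes over 64 s, if anything falls off the work surface, if the arm or the gripper's body presses on something with over 40 N, if the wrist force passes 120 N, or if a joint passes its speed limit or range.

ROBOT

A 6-joint arm with a two-finger parallel gripper is mounted at the origin on the work surface. World frame = base frame: x ahead of the robot, y to its left, z up, the work surface at z = 0. Lengths are in m, angles in rad, forces in N, time in s.
With the tool pointing down it reaches from about 0.3 to 0.875 m from the base axis. Payload 6.4 kg.
Tool frame: the origin (TCP) lies between the finger pads; the fingertips stand 19 mm ahead of it and the grasp point (between the pads) is the TCP (ctrl.tips_ahead is the z of the fingertips in the tool frame, in m); z points along the fingers, y is the line along which they close (so a half turn about z gives the same grasp; the last joint's range is limited). The gripper opens to 85 mm and grips with 20 to 120 N. Pads are 22 mm wide; open, the fingers measure 114 mm over their backs; the gripper's body (76 mm by 85 mm) begins 54 mm behind the grasp point. The pads swing forward as they close: fully open they stand 13 mm farther back than shut.
Start: joints at [-0.206, 0.181, 1.607, -0, 1.354, -0.206], TCP at [0.575, 0, 0.25] pointing down, gripper open.
Joint ranges: [-2.99, 2.99], [-0.89, 2.07], [0.3, 2.58], [-1.14, 4.28], [0, 2.63], [-3.12, 3.12]. Speed limits (rad/s): [2.57, 2.57, 3.01, 3.14, 3.14, 3.14].

INTERFACE

Orientations are given as a unit quaternion [w, x, y, z].
In Python, from bench import readout, vision, ctrl gives the robot as it stands.
- The arm moves only by the tool play_rows, never from a script. Its arguments are lists of equal length, an entry for each row: "xyz": the shift along the tool's x, y, z in mm, a list of three; "rot": the turn, a rotation vector about the tool's x, y, z in rad, a list of three; "grip": the opening, from 0 (shut) to 1 (fully open). In form: {"xyz": [[x, y, z], ...], "rot": [[rx, ry, rz], ...], "grip": [grip, ...]}. A call has exactly 10 rows; each row is the pose to reach, as a shift and turn from the pose commanded when the call began, along the tool's axes at that moment; what a row does not reach only later rows make up. A row lasts 1/8 s, in which the tool goes at most 62.5 mm and 10.7 degrees, less where a joint would pass 70% of its speed; a pose out of reach is approached as far as the arm can. A call with a gripper value outside its range is refused whole. The fingers move at their own pace and stop on an object; the grip force is fixed at half the most. Time passes only in rows, so rows that repeat a pose let the fingers close, or fill a call up. It gives the time, the measured TCP pose, the force, the opening and the grip force at its end, in the units of the state.
- readout.get_obs(): the state, without advancing time (a new reading comes with each control period).
- vision.camera(name): name is "scene" or "side" or "wrist"; returns a dict with "color" (400x640x3 uint8, red, green, blue), "depth" (400x640 float32, m along the optical axis (not along the pixel's ray), 0 where there is no reading), "camera_matrix" (3x3 intrinsics, pixels), "k1" (the pictures are not rectified: a ray, as slopes to the right and down, at radius r is drawn at 1 + k1 r^2 times it, then the intrinsics apply), "extrinsics" (4x4, takes a point from camera to world coordinates); the wrist camera has in their place "hand_eye" (4x4, takes a point from camera to tool coordinates, whose origin is the TCP and whose axes are the flange's). Camera axes: x right, y down, z forward; pixel columns grow to the right and rows downward; lengths in m; the calibration is good to about 2 mm. A picture is of the moment at which its call begins: read the wrist's pose just before it.
- ctrl.hand_in(): hands the job in; it is judged then, once.
The state is a dict: "time_s": time; "q": joint angles; "dq": joint speeds; "joint_efforts": joint torques, N m; "eef_pos": TCP position; "eef_rot": TCP orientation; "wrist_force": force on the tool from outside, world axes, zero at the start; "torque": the same for the moment, N m; "opening": opening from 0.0 (shut) to 1.0 (fully open); "grasp_force": force on a finger pad.
Only numpy, scipy, OpenCV 4.12 (cv2) and the standard library are available. Lean on these libraries where they do the work, as an engineer would, in place of code of your own. Each camera call takes 0.05 s, during which the arm holds its last target. There are 200 camera calls.

## Working session

There is one attempt and no reset: what is moved stays moved. The work goes in short steps, Python scripts to look and compute and a tool call to move; the robot and the scene stay as the last step left them, time stands still between calls to the robot, and variables do not carry over. Pictures are saved under pics/ and viewed, at most 10 in all, crops included, and the job is handed in when it is done.

Besides the shell and the picture viewer there is one more tool, called after ">>>" as name(argument=value, ...), one argument or row to a line, values as JSON. play_rows: Moves the arm, as the interface text tells. Its arguments: {"type":"object","properties":{"xyz":{"type":"array","items":{"type":"array","items":{"type":"number"}}},"rot":{"type":"array","items":{"type":"array","items":{"type":"number"}}},"grip":{"type":"array","items":{"type":"number"}}},"required":["xyz","rot","grip"]}

```bash
mkdir -p pics; ls; cat > h.py <<'E'
import numpy as np, cv2
from bench import readout, vision, ctrl
from scipy.spatial.transform import Rotation as R
def T_tool():
    o=readout.get_obs(); q=o["eef_rot"]; T=np.eye(4)
    T[:3,:3]=R.from_quat([q[1],q[2],q[3],q[0]]).as_matrix(); T[:3,3]=o["eef_pos"]; return T
def look(name):
    T=T_tool(); c=vision.camera(name)
    E=T@np.array(c["hand_eye"]) if name=="wrist" else np.array(c["extrinsics"])
    K=np.array(c["camera_matrix"]); h,w=c["depth"].shape
    u,v=np.meshgrid(np.arange(w),np.arange(h))
    d=np.stack([(u-K[0,2])/K[0,0],(v-K[1,2])/K[1,1]],-1); s=d.copy()
    for _ in range(8): s=d/(1+c["k1"]*(s**2).sum(-1,keepdims=True))
    z=c["depth"]; P=np.concatenate([s*z[...,None],z[...,None]],-1)
    W=P@E[:3,:3].T+E[:3,3]; W[z==0]=np.nan
    return c["color"],W
def save(name,img): cv2.imwrite("pics/"+name,img[...,::-1])
E
python3 - <<'E'
from h import *
ims=[]
for n in("scene","side","wrist"):
    c,W=look(n); np.savez(n+".npz",c=c,W=W); ims.append(c)
save("a.png",ims[0]); save("b.png",ims[1]); save("c.png",ims[2])
print(readout.get_obs())
E
```

```text
pics
{'time_s': 0.15, 'q': array([-2.06300791e-01,  1.81348686e-01,  1.60777760e+00,  1.76725179e-05,
        1.35376355e+00, -2.06285995e-01]), 'dq': array([ 0.00029634, -0.00119212, -0.00239942, -0.0011548 ,  0.00134322,
       -0.00040086]), 'joint_efforts': array([ 1.94259010e-03, -4.45260644e+01, -3.51692533e+01, -1.26067753e-04,
        5.82284134e-03,  2.14055274e-05]), 'eef_pos': array([5.74615474e-01, 1.02811059e-04, 2.49603627e-01]), 'eef_rot': array([-5.47559522e-04,  7.07113213e-01,  7.07100052e-01, -3.47735027e-04]), 'wrist_force': array([-0.02311142,  0.1676835 , -0.25453194]), 'torque': array([0.01561227, 0.0813763 , 0.01001989]), 'grasp_force': 0.0, 'opening': 0.999951405637431}
```

View pics/a.png

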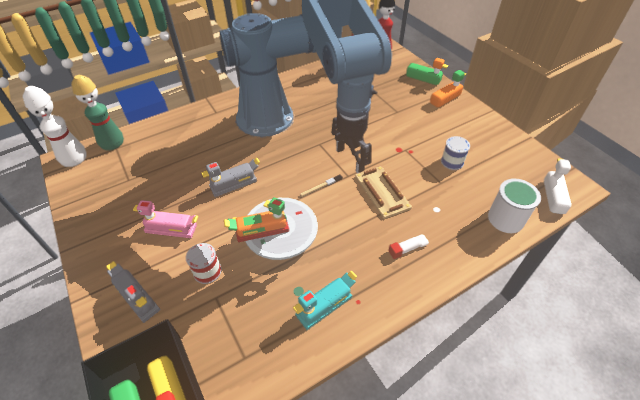

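View pics/b.png

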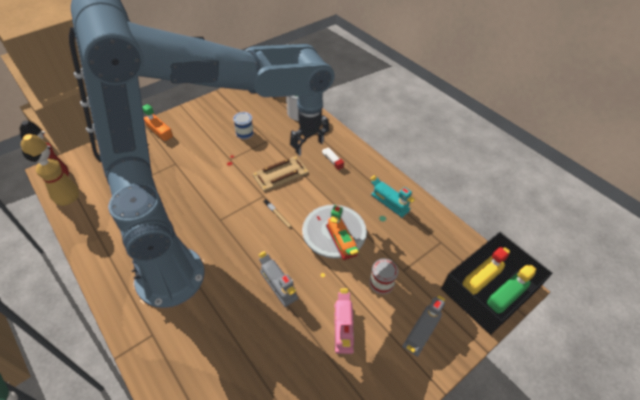

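The scene view shows the orange duck at (262,225) on the turntable at (281,228), with its green head at (277,205). The jig is at (382,190), the red tin at (204,262), the blue tin at (456,152), the brush at (322,186) and the limb at (408,245). The side view agrees.

```bash
python3 - <<'E'
from h import *
d=np.load("scene.npz"); c,W=d["c"],d["W"]; hsv=cv2.cvtColor(c,cv2.COLOR_RGB2HSV)
for n,(u,v) in dict(tt=(300,240),red=(203,250),blue=(457,145),limb=(410,244),brush=(322,186),jig=(383,192),head=(277,203),body=(258,228)).items():
    print(n,np.nanmedian(W[v-1:v+2,u-1:u+2].reshape(-1,3),0).round(3))
def fit(m,t):
    p=W[m]; p=p[~np.isnan(p).any(1)]
    r=cv2.minAreaRect((p[:,:2]*1000).astype(np.float32)); print(t,len(p),p.mean(0).round(3),r, "zmax",p[:,2].max().round(3))
u,v=np.meshgrid(np.arange(640),np.arange(400))
near=(abs(u-275)<60)&(abs(v-222)<45)
tt=near&(abs(W[...,2]-.043)<.006)&(hsv[...,1]<60); fit(tt,"tt")
b=near&(W[...,2]>.088)&(W[...,2]<.107)&(hsv[...,1]>100); fit(b,"body top")
g=near&(W[...,2]>.125); fit(g,"head")
j=(abs(u-383)<45)&(abs(v-192)<40)&(W[...,2]>.007)&(W[...,2]<.035); fit(j,"jig")
ch=j&(W[...,2]>.0235); fit(ch,"cheeks")
save("d.png",cv2.resize(c[175:275,200:430],None,fx=3.4,fy=3.4,interpolation=cv2.INTER_CUBIC))
E
```

```text
tt [ 0.605 -0.176  0.045]
red [ 0.523 -0.427  0.085]
blue [0.573 0.442 0.088]
limb [0.773 0.09  0.03 ]
brush [0.432 0.001 0.007]
jig [0.561 0.153 0.015]
head [ 0.535 -0.203  0.155]
body [ 0.535 -0.269  0.088]
tt 2378 [ 0.551 -0.195  0.044] ((465.9853820800781, -217.83729553222656), (294.8326110839844, 327.4726257324219), 68.64307403564453) zmax 0.049
body top 653 [ 0.519 -0.268  0.098] ((514.4945678710938, -262.8743591308594), (158.37457275390625, 48.984764099121094), 72.11532592773438) zmax 0.107
head 244 [ 0.533 -0.209  0.146] ((523.6891479492188, -210.4307861328125), (57.209991455078125, 34.9767951965332), 33.50593948364258) zmax 0.159
jig 1501 [0.559 0.154 0.016] ((557.3651123046875, 192.97805786132812), (304.87615966796875, 213.9396209716797), 77.67733001708984) zmax 0.032
cheeks 242 [0.556 0.156 0.027] ((553.71630859375, 157.96839904785156), (83.67168426513672, 178.71548461914062), 82.55363464355469) zmax 0.032
```

View pics/d.png

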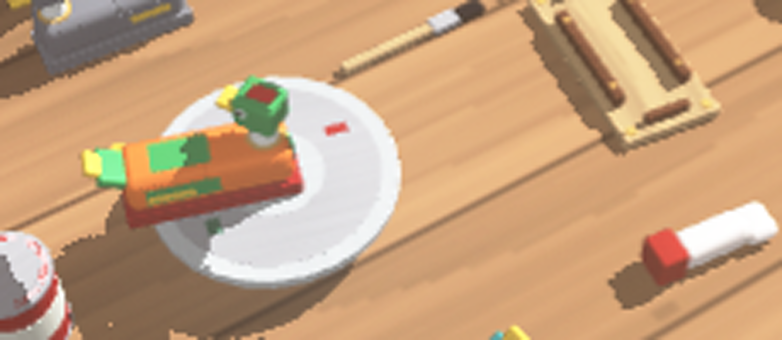

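>>> play_rows(
  xyz=[
    [-50,-12,0],
    [-100,-24,0],
    [-150,-36,0],
    [-200,-48,0],
    [-245,-60,0],
    [-270,-69,0],
    [-280,-69,0],
    [-280,-69,0],
    [-280,-69,0],
    [-280,-69,0],
  ],
  rot=[
    [0,0,0.05],
    [0,0,0.1],
    [0,0,0.16],
    [0,0,0.22],
    [0,0,0.27],
    [0,0,0.31],
    [0,0,0.31],
    [0,0,0.31],
    [0,0,0.31],
    [0,0,0.31],
  ],
  grip=[1,1,1,1,1,1,1,1,1,1],
)

```text
time_s: 1.4
eef_pos: [0.5064, -0.2789, 0.2503]
eef_rot: [-0.0, 0.807, 0.59, 0.0]
wrist_force: [0.7, 0.7, 0.6]
opening: 0.997
grasp_force: 0.0
```

```bash
python3 - <<'E'
from h import *
c,W=look("wrist"); np.savez("w1.npz",c=c,W=W); print(T_tool().round(3))
c0=np.load("wrist.npz")["c"]
save("e.png",np.vstack([cv2.resize(c0,(480,300)),cv2.resize(c,(480,300))]))
E
```

```text
[[ 0.304  0.953  0.     0.506]
 [ 0.953 -0.304  0.    -0.279]
 [ 0.     0.    -1.     0.25 ]
 [ 0.     0.     0.     1.   ]]
```

View pics/e.png

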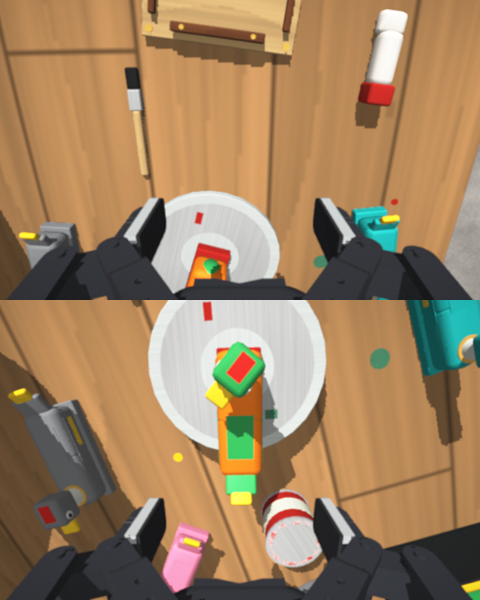

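The upper picture (from the start pose) shows the near end of the jig at the top, (145–300, 0–50). The lower one shows the duck pointing up the picture, body at (240,440), head at (240,370) and beak to the rear left.

```bash
python3 - <<'E'
from h import *
d=np.load("w1.npz"); c,W=d["c"],d["W"]; hsv=cv2.cvtColor(c,cv2.COLOR_RGB2HSV)
T=T_tool()
def rep(m,t):
    p=W[m]; p=p[~np.isnan(p).any(1)]
    r=cv2.minAreaRect((p[:,:2]*1000).astype(np.float32)); print(t,len(p),p.mean(0).round(4),np.round(cv2.boxPoints(r)).tolist(),r, "zmed",np.median(p[:,2]).round(4))
u,v=np.meshgrid(np.arange(640),np.arange(400))
near=(abs(u-320)<60)&(v<290)
b=near&(abs(W[...,2]-.099)<.004)
n,l,s,_=cv2.connectedComponentsWithStats(b.astype(np.uint8)); rep(l==1+s[1:,4].argmax(),"body")
h=near&(abs(W[...,2]-.154)<.005); 
n,l,s,_=cv2.connectedComponentsWithStats(h.astype(np.uint8)); rep(l==1+s[1:,4].argmax(),"head")
# jig from scene+first wrist
for f in("scene","wrist"):
    e=np.load(f+".npz"); W=e["W"]
    k=(W[...,2]>.020)&(W[...,2]<.032)&(abs(W[...,0]-.56)<.09)&(abs(W[...,1]-.155)<.13)
    n,l,s,ce=cv2.connectedComponentsWithStats(k.astype(np.uint8))
    for i in range(1,n):
        if s[i,4]>25: rep(l==i,f)
    k=(abs(W[...,2]-.012)<.005)&(abs(W[...,0]-.56)<.09)&(abs(W[...,1]-.155)<.13)
    n,l,s,ce=cv2.connectedComponentsWithStats(k.astype(np.uint8)); rep(l==1+s[1:,4].argmax(),f+" bed")
E
```

```text
body 5875 [ 0.5084 -0.2777  0.0977] [[469.0, -330.0], [511.0, -342.0], [547.0, -220.0], [505.0, -208.0]] ((507.8738708496094, -275.0772705078125), (127.07569122314453, 43.676918029785156), 73.70132446289062) zmed 0.0977
head 2916 [ 0.5287 -0.2048  0.1524] [[505.0, -202.0], [523.0, -229.0], [553.0, -208.0], [535.0, -182.0]] ((528.58984375, -205.11105346679688), (36.08881759643555, 32.29140853881836), 33.908302307128906) zmed 0.1525
scene 136 [0.5605 0.191  0.0262] [[497.0, 191.0], [616.0, 178.0], [618.0, 193.0], [499.0, 205.0]] ((557.6353759765625, 191.58509826660156), (14.949560165405273, 119.47838592529297), 83.85598754882812) zmed 0.0265
scene 129 [0.551  0.1219 0.0264] [[487.0, 124.0], [608.0, 108.0], [610.0, 122.0], [489.0, 137.0]] ((548.4264526367188, 122.89342498779297), (13.177884101867676, 121.80380249023438), 82.55883026123047) zmed 0.0265
scene 35 [0.6379 0.1474 0.023 ] [[628.0, 127.0], [639.0, 125.0], [649.0, 169.0], [638.0, 171.0]] ((638.3167724609375, 147.96156311035156), (45.040069580078125, 11.105362892150879), 77.60508728027344) zmed 0.0227
scene bed 953 [0.5654 0.1519 0.0131] [[459.0, 118.0], [646.0, 94.0], [659.0, 196.0], [472.0, 219.0]] ((559.0106811523438, 156.61883544921875), (102.00572204589844, 188.69015502929688), 82.86402130126953) zmed 0.0132
wrist 286 [0.635  0.1419 0.0209] [[628.0, 125.0], [637.0, 123.0], [642.0, 159.0], [633.0, 160.0]] ((634.9139404296875, 141.77520751953125), (35.956241607666016, 8.523614883422852), 82.26812744140625) zmed 0.0208
wrist 1782 [0.5465 0.1223 0.0244] [[486.0, 124.0], [604.0, 109.0], [606.0, 121.0], [488.0, 137.0]] ((546.20947265625, 122.66557312011719), (12.849395751953125, 119.15670776367188), 82.69229125976562) zmed 0.0245
wrist bed 9297 [0.5651 0.1356 0.0107] [[470.0, 95.0], [650.0, 95.0], [650.0, 162.0], [470.0, 162.0]] ((559.9924926757812, 128.4160614013672), (66.70816802978516, 179.92697143554688), 89.98053741455078) zmed 0.0107
```

>>> play_rows(
  xyz=[
    [-5,0,30],
    [-11,1,70],
    [-11,1,110],
    [-11,1,145],
    [-11,1,166],
    [-11,1,166],
    [-11,1,166],
    [-11,1,166],
    [-11,1,166],
    [-11,1,166],
  ],
  rot=[
    [0,0,-0.01],
    [0,0,-0.02],
    [0,0,-0.02],
    [0,0,-0.02],
    [0,0,-0.02],
    [0,0,-0.02],
    [0,0,-0.02],
    [0,0,-0.02],
    [0,0,-0.02],
    [0,0,-0.02],
  ],
  grip=[1,1,1,1,1,1,0,0,0,0],
)

```text
time_s: 2.7
eef_pos: [0.5046, -0.2915, 0.0861]
eef_rot: [0.001, 0.802, 0.598, 0.0]
wrist_force: [-0.6, 0.8, 4.9]
opening: 0.577
grasp_force: 63.1
```

>>> play_rows(
  xyz=[
    [0,0,-15],
    [0,0,-45],
    [0,0,-80],
    [40,-11,-110],
    [80,-22,-130],
    [120,-34,-130],
    [165,-46,-130],
    [205,-57,-130],
    [240,-67,-130],
    [250,-70,-130],
  ],
  rot=[
    [0,0,0],
    [0,0,0],
    [0,0,0],
    [0,0,0.1],
    [0,0,0.25],
    [0,0,0.4],
    [0,0,0.55],
    [0,0,0.7],
    [0,0,0.8],
    [0,0,0.8],
  ],
  grip=[0,0,0,0,0,0,0,0,0,0],
)

```text
time_s: 3.95
eef_pos: [0.5073, -0.0291, 0.2145]
eef_rot: [-0.0, 0.971, 0.239, -0.0]
wrist_force: [0.2, -0.1, -4.3]
opening: 0.572
grasp_force: 63.3
```

>>> play_rows(
  xyz=[
    [15,-25,0],
    [32,-58,0],
    [52,-92,0],
    [70,-125,0],
    [84,-150,0],
    [93,-166,0],
    [93,-166,0],
    [93,-166,0],
    [93,-166,0],
    [93,-166,0],
  ],
  rot=[
    [0,0,0.1],
    [0,0,0.2],
    [0,0,0.32],
    [0,0,0.44],
    [0,0,0.54],
    [0,0,0.609],
    [0,0,0.609],
    [0,0,0.609],
    [0,0,0.609],
    [0,0,0.609],
  ],
  grip=[0,0,0,0,0,0,0,0,0,0],
)

```text
time_s: 5.2
eef_pos: [0.5138, 0.1583, 0.2143]
eef_rot: [0.0, 0.998, -0.064, -0.0]
wrist_force: [-0.2, 1.0, -3.6]
opening: 0.574
grasp_force: 63.5
```

```bash
python3 - <<'E'
from h import *
c,W=look("wrist"); T=T_tool(); print(T.round(4)); np.savez("w2.npz",c=c,W=W,T=T)
c2,W2=look("scene"); np.savez("s2.npz",c=c2,W=W2)
save("f.png",np.vstack([cv2.resize(c,(480,300)),c2[120:320,200:520][:, :].repeat(1,0) if 0 else cv2.resize(c2[130:280,250:490],(480,300))]))
E
```

```text
[[ 9.917e-01 -1.284e-01  0.000e+00  5.138e-01]
 [-1.284e-01 -9.917e-01 -1.000e-04  1.584e-01]
 [ 0.000e+00  1.000e-04 -1.000e+00  2.143e-01]
 [ 0.000e+00  0.000e+00  0.000e+00  1.000e+00]]
```

View pics/f.png

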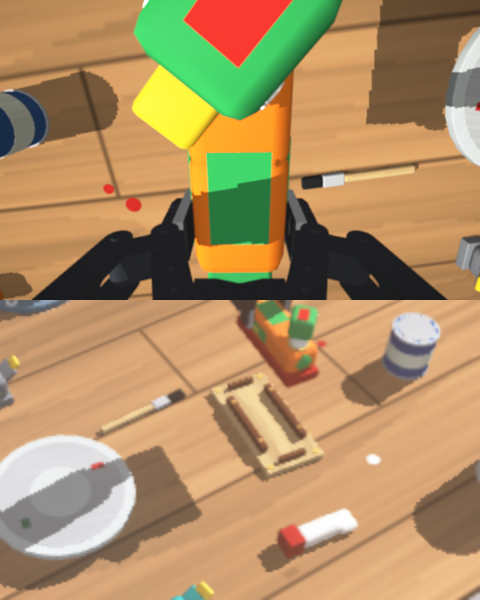

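The wrist view shows the duck held, well aligned, with the beak to the left and rear. The scene view shows the whole jig unobstructed at (265,425) in the lower half, with the duck hovering above it.

```bash
python3 - <<'E'
from h import *
d=np.load("s2.npz"); c,W=d["c"],d["W"]; T=np.load("w2.npz")["T"]; hsv=cv2.cvtColor(c,cv2.COLOR_RGB2HSV)
k=(W[...,2]>.019)&(W[...,2]<.032)&(abs(W[...,0]-.56)<.11)&(abs(W[...,1]-.155)<.06)
n,l,s,ce=cv2.connectedComponentsWithStats(k.astype(np.uint8))
for i in range(1,n):
    if s[i,4]>20:
        p=W[l==i]; r=cv2.minAreaRect((p[:,:2]*1000).astype(np.float32)); print("jig",s[i,4],np.round(r[0],1),np.round(r[1],1),round(r[2],1),p.mean(0).round(4))
# duck in tool frame
iT=np.linalg.inv(T); 
for nm,f in(("scene",d),("wrist",np.load("w2.npz"))):
    W=f["W"]; L=(W@iT[:3,:3].T+iT[:3,3])*1000
    box=(abs(L[...,1])<32)&(L[...,0]>-60)&(L[...,0]<150)
    for t,a,b in(("foot",26,46),("bodytop",-20,-10),("headtop",-75,-62)):
        p=L[box&(L[...,2]>a)&(L[...,2]<b)]
        if len(p)>10: print(nm,t,len(p),"pct x",np.percentile(p[:,0],[1,50,99]).round(1),"y",np.percentile(p[:,1],[1,50,99]).round(1),"z",np.percentile(p[:,2],[1,50,99]).round(1), "mean",p.mean(0).round(1))
E
```

```text
jig 36 [467.6 167.5] [45.2 12.6] 85.5 [0.4686 0.1683 0.0223]
jig 140 [557.3 192.3] [ 16.9 119.7] 84.1 [0.5606 0.1911 0.0258]
jig 137 [548.  122.8] [ 13.8 121.7] 82.1 [0.5508 0.1217 0.026 ]
jig 38 [638.  148.2] [45.5 10.6] 84.0 [0.6384 0.1465 0.0227]
scene foot 216 pct x [-30.7  82.4 117.1] y [-26.5  22.3  25.9] z [26.  30.8 42. ] mean [68.8 14.  31.7]
scene bodytop 388 pct x [-25.7  34.7 107.7] y [-27.9   3.2  28.4] z [-19.2 -14.  -10.2] mean [ 41.    1.3 -14.1]
scene headtop 195 pct x [  8.5  85.7 111. ] y [-26.6   1.4  26. ] z [-74.1 -68.4 -62.2] mean [ 67.2   1.  -67.9]
wrist bodytop 22612 pct x [-31.2  19.4  63.1] y [-26.7   0.6  26.5] z [-19.6 -11.7 -10.1] mean [ 19.1   0.4 -11.9]
wrist headtop 23574 pct x [15.5 80.4 90.5] y [-23.1  -1.7  22.8] z [-68.  -65.9 -62.2] mean [ 74.1  -1.7 -65.7]
```

>>> play_rows(
  xyz=[
    [-1,-2,15],
    [-2,-4,45],
    [-2,-4,80],
    [-2,-4,108],
    [-2,-4,122],
    [-2,-4,128],
    [-2,-4,128],
    [-2,-4,128],
    [-2,-4,128],
    [-2,-4,128],
  ],
  rot=[
    [0,0,-0.01],
    [0,0,-0.012],
    [0,0,-0.012],
    [0,0,-0.012],
    [0,0,-0.012],
    [0,0,-0.012],
    [0,0,-0.012],
    [0,0,-0.012],
    [0,0,-0.012],
    [0,0,-0.012],
  ],
  grip=[0,0,0,0,0,0,0,0,0,0],
)

```text
time_s: 6.55
eef_pos: [0.5126, 0.1633, 0.0868]
eef_rot: [-0.0, 0.998, -0.058, 0.0]
wrist_force: [0.1, -0.6, -4.1]
opening: 0.578
grasp_force: 63.3
```

```bash
python3 - <<'E'
from h import *
c,W=look("scene"); T=T_tool(); print(T.round(4)); np.savez("s3.npz",c=c,W=W,T=T)
cs,Ws=look("side"); 
save("g.png",np.vstack([cv2.resize(c[135:225,310:450],(560,360),interpolation=cv2.INTER_CUBIC),cv2.resize(cs[130:205,230:340],(352,240))[:, :].copy() if 0 else cv2.resize(cs[140:200,230:370],(560,240),interpolation=cv2.INTER_CUBIC)]))
L=(W@np.linalg.inv(T)[:3,:3].T+np.linalg.inv(T)[:3,3])*1000
p=L[(abs(L[...,1])<40)&(L[...,2]>28)&(L[...,2]<42)&(L[...,0]>-60)&(L[...,0]<150)]
print(len(p),np.percentile(p,[1,50,99],axis=0).round(1))
k=(W[...,2]>.019)&(W[...,2]<.032)&(abs(W[...,0]-.56)<.11)&(abs(W[...,1]-.155)<.06)
q=W[k]; print(len(q), q.mean(0).round(4))
E
```

```text
[[ 9.933e-01 -1.159e-01  7.000e-04  5.125e-01]
 [-1.159e-01 -9.933e-01  1.000e-04  1.632e-01]
 [ 7.000e-04 -1.000e-04 -1.000e+00  8.670e-02]
 [ 0.000e+00  0.000e+00  0.000e+00  1.000e+00]]
121 [[-32.6 -25.8  28.1]
 [ 75.9  22.6  33.5]
 [116.5  25.4  40.9]]
196 [0.568  0.1304 0.0247]
```

View pics/g.png

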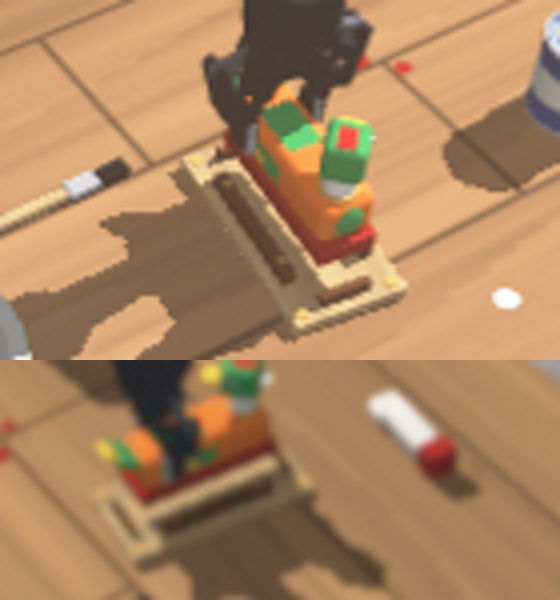

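The duck sits above the jig, parallel to the cheeks and centred within a couple of mm, so I'll lower it.

>>> play_rows(
  xyz=[
    [0,0,6],
    [0,0,12],
    [0,0,17],
    [0,0,21],
    [0,0,24],
    [0,0,26],
    [0,0,28],
    [0,0,29],
    [0,0,30],
    [0,0,30],
  ],
  rot=[
    [0,0,0],
    [0,0,0],
    [0,0,0],
    [0,0,0],
    [0,0,0],
    [0,0,0],
    [0,0,0],
    [0,0,0],
    [0,0,0],
    [0,0,0],
  ],
  grip=[0,0,0,0,0,0,0,0,0,0],
)

```text
time_s: 7.9
eef_pos: [0.5124, 0.1631, 0.0563]
eef_rot: [0.0, 0.998, -0.058, 0.0]
wrist_force: [0.2, -1.0, -3.3]
opening: 0.576
grasp_force: 63.4
```

>>> play_rows(
  xyz=[
    [0,0,0.3],
    [0,0,0.6],
    [0,0,0.9],
    [0,0,1.2],
    [0,0,1.4],
    [0,0,1.6],
    [0,0,1.8],
    [0,0,2],
    [0,0,2],
    [0,0,2],
  ],
  rot=[
    [0,0,0],
    [0,0,0],
    [0,0,0],
    [0,0,0],
    [0,0,0],
    [0,0,0],
    [0,0,0],
    [0,0,0],
    [0,0,0],
    [0,0,0],
  ],
  grip=[0,0,0,0,0,0,0,0,0,0],
)

```text
time_s: 9.15
eef_pos: [0.5124, 0.1632, 0.0551]
eef_rot: [0.0, 0.998, -0.058, 0.0]
wrist_force: [-4.5, -4.3, 8.5]
opening: 0.577
grasp_force: 65.0
```

Contact is at the expected height, so I'll release and rise.

>>> play_rows(
  xyz=[
    [0,0,-0.5],
    [0,0,-1],
    [0,0,-1],
    [0,0,-1],
    [0,0,-10],
    [0,0,-35],
    [0,0,-70],
    [0,0,-110],
    [0,0,-140],
    [0,0,-140],
  ],
  rot=[
    [0,0,0],
    [0,0,0],
    [0,0,0],
    [0,0,0],
    [0,0,0],
    [0,0,0],
    [0,0,0],
    [0,0,0],
    [0,0,0],
    [0,0,0],
  ],
  grip=[0,1,1,1,1,1,1,1,1,1],
)

```text
time_s: 10.4
eef_pos: [0.5142, 0.1635, 0.1978]
eef_rot: [-0.001, 0.998, -0.058, 0.003]
wrist_force: [0.0, 0.8, -0.3]
opening: 0.999
grasp_force: 0.0
```

```bash
python3 - <<'E'
from h import *
c,W=look("wrist"); T=T_tool(); print(T.round(4), readout.get_obs()["q"].round(3))
c2,W2=look("scene")
save("i.png",np.vstack([cv2.resize(c,(480,300)),cv2.resize(c2[135:225,310:450],(480,300),interpolation=cv2.INTER_CUBIC)]))
def rep(W,m,t):
    n,l,s,_=cv2.connectedComponentsWithStats(m.astype(np.uint8)); p=W[l==1+s[1:,4].argmax()]
    r=cv2.minAreaRect((p[:,:2]*1000).astype(np.float32)); print(t,len(p),p.mean(0).round(4),r,np.percentile(p[:,2],[5,50,95]).round(4))
for n,w in(("wrist",W),("scene",W2)):
    nr=(abs(w[...,0]-.56)<.12)&(abs(w[...,1]-.155)<.05)
    rep(w,nr&(abs(w[...,2]-.122)<.006),n+" head")
    rep(w,nr&(abs(w[...,2]-.068)<.005),n+" body")
    b=nr&(abs(w[...,2]-.022-0.008)<.006)
p=0
hsv=cv2.cvtColor(c,cv2.COLOR_RGB2HSV); y=(abs(hsv[...,0].astype(int)-26)<5)&(hsv[...,1]>150)&(abs(W[...,2]-.1)<.03)&(abs(W[...,0]-.6)<.07)
rep(W,y,"beak")
E
```

```text
[[ 9.933e-01 -1.159e-01  3.200e-03  5.130e-01]
 [-1.159e-01 -9.933e-01  3.000e-04  1.633e-01]
 [ 3.200e-03 -7.000e-04 -1.000e+00  1.958e-01]
 [ 0.000e+00  0.000e+00  0.000e+00  1.000e+00]] [0.088 0.154 1.754 0.    1.231 1.775]
wrist head 3992 [0.6008 0.1536 0.1212] ((600.6948852539062, 153.7189483642578), (34.04695129394531, 37.55830383300781), 43.11749267578125) [0.1176 0.1214 0.1234]
wrist body 7705 [0.5261 0.1606 0.0666] ((529.7901000976562, 161.4599609375), (44.794532775878906, 132.43353271484375), 83.56287384033203) [0.064  0.0666 0.0697]
scene head 116 [0.605  0.1519 0.1228] ((601.4854125976562, 155.3518524169922), (34.099098205566406, 42.967994689941406), 44.382144927978516) [0.1173 0.1233 0.1266]
scene body 426 [0.543  0.1563 0.0685] ((544.1077880859375, 158.6025848388672), (49.379634857177734, 159.87550354003906), 84.33104705810547) [0.0642 0.0688 0.0721]
beak 990 [0.5813 0.1745 0.1034] ((580.9496459960938, 174.56192016601562), (21.673131942749023, 18.26190757751465), 43.22686767578125) [0.1018 0.1035 0.1046]
```

View pics/i.png

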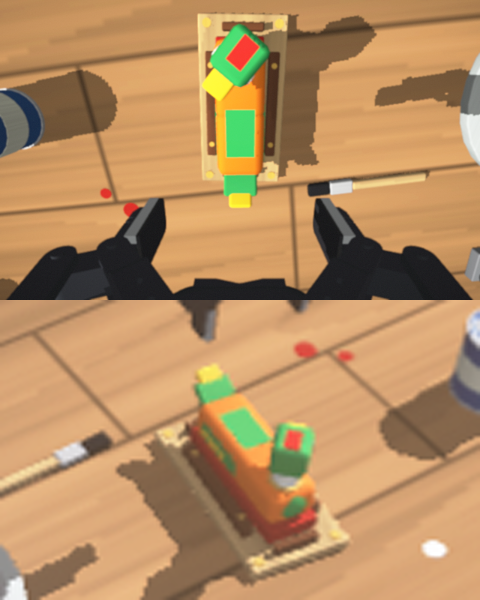

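The duck stands flat in the jig. In the upper view the head is at (240,55) and the beak at (218,83), which puts the neck at about -2.44 rad. The head top at 0.122 m fits the expected 0.123 m.

>>> play_rows(
  xyz=[
    [10,0,0],
    [20,0,0],
    [30,0,0],
    [42,0,0],
    [54,0,0],
    [66,0,0],
    [77,0,0],
    [85,0,0],
    [88.5,-0.5,0],
    [88.5,-0.5,0],
  ],
  rot=[
    [0,0,-0.15],
    [0,0,-0.31],
    [0,0,-0.48],
    [0,0,-0.65],
    [0,0,-0.82],
    [0,0,-0.99],
    [0,0,-1.16],
    [0,0,-1.33],
    [0,0,-1.44],
    [0,0,-1.44],
  ],
  grip=[1,1,1,1,1,1,1,1,1,1],
)

```text
time_s: 11.75
eef_pos: [0.5994, 0.1533, 0.1924]
eef_rot: [-0.001, 0.789, 0.614, -0.001]
wrist_force: [-0.3, 0.5, -0.6]
opening: 0.995
grasp_force: 0.0
```

>>> play_rows(
  xyz=[
    [0,0,0],
    [0,0,0],
    [0,0,0],
    [0,0,0],
    [0,0,0],
    [0,0,0],
    [0,0,0],
    [0,0,0],
    [0,0,0],
    [0,0,0],
  ],
  rot=[
    [0,0,-0.16],
    [0,0,-0.32],
    [0,0,-0.48],
    [0,0,-0.64],
    [0,0,-0.8],
    [0,0,-0.95],
    [0,0,-1.0],
    [0,0,-1.0],
    [0,0,-1.0],
    [0,0,-1.0],
  ],
  grip=[1,1,1,1,1,1,1,1,1,1],
)

```text
time_s: 13.0
eef_pos: [0.6, 0.1535, 0.1941]
eef_rot: [-0.0, 0.398, 0.917, -0.0]
wrist_force: [0.4, 0.2, -0.3]
opening: 0.999
grasp_force: 0.0
```

```bash
python3 - <<'E'
from h import *
c,W=look("wrist"); T=T_tool(); print(T.round(4), readout.get_obs()["q"].round(3))
save("j.png",c)
L=(W@np.linalg.inv(T)[:3,:3].T+np.linalg.inv(T)[:3,3])*1000
m=(abs(W[...,2]-.122)<.005)&(abs(L[...,0])<40)&(abs(L[...,1])<30); p=L[m]
print(len(p), cv2.minAreaRect(p[:,:2].astype(np.float32)) if len(p)>5 else 0)
E
```

```text
[[-6.832e-01  7.302e-01 -2.000e-04  6.001e-01]
 [ 7.302e-01  6.832e-01 -0.000e+00  1.535e-01]
 [ 1.000e-04 -1.000e-04 -1.000e+00  1.942e-01]
 [ 0.000e+00  0.000e+00  0.000e+00  1.000e+00]] [ 0.059  0.33   1.541  0.     1.271 -0.693]
2755 ((0.7657814025878906, 0.5391178131103516), (36.28129959106445, 32.64350509643555), 0.858303427696228)
```

View pics/j.png

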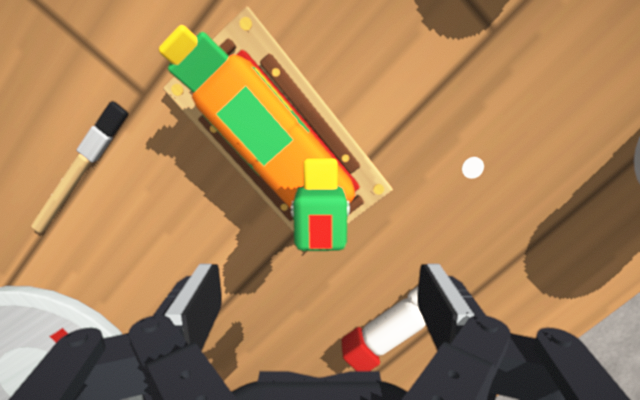

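The view shows the head squarely between the fingers (320,220), beak straight along tool +x. It is within 1 mm and 1°.

>>> play_rows(
  xyz=[
    [1,0.5,20],
    [1,0.5,45],
    [1,0.5,68],
    [1,0.5,82],
    [1,0.5,87],
    [1,0.5,87],
    [1,0.5,87],
    [1,0.5,87],
    [1,0.5,87],
    [1,0.5,87],
  ],
  rot=[
    [0,0,0.015],
    [0,0,0.015],
    [0,0,0.015],
    [0,0,0.015],
    [0,0,0.015],
    [0,0,0.015],
    [0,0,0.015],
    [0,0,0.015],
    [0,0,0.015],
    [0,0,0.015],
  ],
  grip=[1,1,1,1,1,1,0,0,0,0],
)

```text
time_s: 14.3
eef_pos: [0.6002, 0.1544, 0.108]
eef_rot: [0.0, 0.404, 0.915, 0.0]
wrist_force: [-1.4, -1.3, 4.7]
opening: 0.39
grasp_force: 59.8
```

```bash
python3 - <<'E'
from h import *
o=readout.get_obs(); T=T_tool(); print(o["torque"],o["wrist_force"],o["grasp_force"],o["opening"],np.degrees(np.arctan2(T[1,0],T[0,0])))
E
```

```text
[-0.12349151  0.19214899  0.01555655] [-1.40442772 -1.31665398  4.71935291] 59.800143241882324 0.3901454381163373 132.29014513851988
```

>>> play_rows(
  xyz=[
    [0,0,0],
    [0,0,0],
    [0,0,0],
    [0,0,0],
    [0,0,0],
    [0,0,0],
    [0,0,0],
    [0,0,0],
    [0,0,0],
    [0,0,0],
  ],
  rot=[
    [0,0,0.08],
    [0,0,0.2],
    [0,0,0.34],
    [0,0,0.48],
    [0,0,0.62],
    [0,0,0.76],
    [0,0,0.9],
    [0,0,1.02],
    [0,0,1.1],
    [0,0,1.1],
  ],
  grip=[0,0,0,0,0,0,0,0,0,0],
)

```text
time_s: 15.55
eef_pos: [0.6009, 0.1544, 0.1081]
eef_rot: [0.001, 0.823, 0.568, 0.001]
wrist_force: [2.5, -0.6, 3.1]
opening: 0.391
grasp_force: 59.6
```

```bash
cat > st.py <<'E'
from h import *
o=readout.get_obs(); T=T_tool(); print(o["torque"].round(3),o["wrist_force"].round(1),o["grasp_force"],o["opening"],o["eef_pos"].round(4),"yaw",np.degrees(np.arctan2(T[1,0],T[0,0])).round(2),"t",o["time_s"])
E
python3 st.py
```

```text
[-0.167 -0.341 -0.061] [ 2.5 -0.6  3.1] 59.6155571937561 0.3914512413832508 [0.6009 0.1544 0.1081] yaw 69.28 t 15.55
```

>>> play_rows(
  xyz=[
    [0,0,0],
    [0,0,0],
    [0,0,0],
    [0,0,0],
    [0,0,0],
    [0,0,0],
    [0,0,0],
    [0,0,0],
    [0,0,0],
    [0,0,0],
  ],
  rot=[
    [0,0,0.08],
    [0,0,0.2],
    [0,0,0.34],
    [0,0,0.48],
    [0,0,0.62],
    [0,0,0.76],
    [0,0,0.88],
    [0,0,0.98],
    [0,0,1.06],
    [0,0,1.12],
  ],
  grip=[0,0,0,0,0,0,0,0,0,0],
)

```text
time_s: 16.8
eef_pos: [0.6011, 0.1538, 0.1081]
eef_rot: [0.001, 0.999, 0.044, 0.001]
wrist_force: [3.9, -3.7, 2.6]
opening: 0.391
grasp_force: 60.1
```

```bash
python3 st.py
```

```text
[-0.67  -0.405  0.191] [ 3.9 -3.7  2.6] 60.0794792175293 0.39074390693279304 [0.6011 0.1538 0.1081] yaw 5.09 t 16.8
```

>>> play_rows(
  xyz=[
    [0,0,0],
    [0,0,0],
    [0,0,0],
    [0,0,0],
    [0,0,0],
    [0,0,0],
    [0,0,0],
    [0,0,0],
    [0,0,0],
    [0,0,0],
  ],
  rot=[
    [0,0,0.025],
    [0,0,0.05],
    [0,0,0.075],
    [0,0,0.1],
    [0,0,0.12],
    [0,0,0.135],
    [0,0,0.15],
    [0,0,0.16],
    [0,0,0.17],
    [0,0,0.18],
  ],
  grip=[0,0,0,0,0,0,0,0,0,0],
)

```text
time_s: 18.05
eef_pos: [0.6011, 0.1536, 0.1081]
eef_rot: [0.001, 0.999, -0.045, 0.001]
wrist_force: [4.0, -4.3, 2.9]
opening: 0.388
grasp_force: 60.1
```

```bash
python3 st.py
```

```text
[-0.875 -0.478  0.129] [ 4.  -4.3  2.9] 60.09596228599548 0.3882986997557742 [0.6011 0.1536 0.1081] yaw -5.12 t 18.05
```

>>> play_rows(
  xyz=[
    [0,0,0],
    [0,0,0],
    [0,0,0],
    [0,0,0],
    [0,0,0],
    [0,0,0],
    [0,0,0],
    [0,0,0],
    [0,0,0],
    [0,0,0],
  ],
  rot=[
    [0,0,0.005],
    [0,0,0.01],
    [0,0,0.015],
    [0,0,0.02],
    [0,0,0.025],
    [0,0,0.03],
    [0,0,0.035],
    [0,0,0.04],
    [0,0,0.04],
    [0,0,0.04],
  ],
  grip=[0,0,0,0,0,0,0,0,0,0],
)

```text
time_s: 19.3
eef_pos: [0.6011, 0.1536, 0.1081]
eef_rot: [0.001, 0.998, -0.065, 0.001]
wrist_force: [4.4, -4.2, 3.7]
opening: 0.389
grasp_force: 60.0
```

```bash
python3 st.py
```

```text
[-0.872 -0.445  0.084] [ 4.4 -4.2  3.7] 59.99143123626709 0.38910016865561253 [0.6011 0.1536 0.1081] yaw -7.4 t 19.3
```

>>> play_rows(
  xyz=[
    [0,0,0],
    [0,0,0],
    [0,0,0],
    [0,0,0],
    [0,0,0],
    [0,0,0],
    [0,0,0],
    [0,0,0],
    [0,0,0],
    [0,0,0],
  ],
  rot=[
    [0,0,0.005],
    [0,0,0.01],
    [0,0,0.015],
    [0,0,0.02],
    [0,0,0.025],
    [0,0,0.03],
    [0,0,0.035],
    [0,0,0.04],
    [0,0,0.04],
    [0,0,0.04],
  ],
  grip=[0,0,0,0,0,0,0,0,0,0],
)

```text
time_s: 20.55
eef_pos: [0.6007, 0.153, 0.1082]
eef_rot: [0.001, 0.996, -0.084, 0.001]
wrist_force: [2.2, -6.8, 4.6]
opening: 0.394
grasp_force: 62.5
```

```bash
python3 st.py
```

```text
[-1.427 -0.137  0.819] [ 2.2 -6.8  4.6] 62.47452914714813 0.393583514808721 [0.6007 0.153  0.1082] yaw -9.6 t 20.55
```

The moment rose to 0.82 N m, so the stop is felt. I'll release and check.

>>> play_rows(
  xyz=[
    [0,0,0],
    [0,0,0],
    [0,0,0],
    [0,0,0],
    [0,0,-15],
    [0,0,-50],
    [0,0,-90],
    [-40,0,-120],
    [-80,0,-130],
    [-80,0,-130],
  ],
  rot=[
    [0,0,0],
    [0,0,0],
    [0,0,0],
    [0,0,0],
    [0,0,0],
    [0,0,0],
    [0,0,0],
    [0,0,0],
    [0,0,0],
    [0,0,0],
  ],
  grip=[1,1,1,1,1,1,1,1,1,1],
)

```text
time_s: 21.8
eef_pos: [0.5199, 0.169, 0.2397]
eef_rot: [-0.0, 0.996, -0.085, 0.001]
wrist_force: [0.6, 0.3, -0.0]
opening: 1.001
grasp_force: 0.0
```

```bash
python3 - <<'E'
from h import *
c,W=look("wrist"); T=T_tool()
c2,W2=look("scene")
save("k.png",np.vstack([cv2.resize(c,(480,300)),cv2.resize(c2[100:300,180:500],(480,300),interpolation=cv2.INTER_CUBIC)]))
def rep(W,m,t):
    n,l,s,_=cv2.connectedComponentsWithStats(m.astype(np.uint8)); p=W[l==1+s[1:,4].argmax()]
    r=cv2.minAreaRect((p[:,:2]*1000).astype(np.float32)); print(t,len(p),p.mean(0).round(4),r,np.percentile(p[:,2],[5,50,95]).round(4))
nr=(abs(W[...,0]-.56)<.12)&(abs(W[...,1]-.155)<.05)
rep(W,nr&(abs(W[...,2]-.122)<.006),"head"); rep(W,nr&(abs(W[...,2]-.068)<.004),"body")
rep(W,nr&(abs(W[...,2]-.026)<.003)&(W[...,1]>.17),"foot/cheek")
hsv=cv2.cvtColor(c,cv2.COLOR_RGB2HSV)
rep(W,(abs(hsv[...,0].astype(int)-26)<5)&(hsv[...,1]>150)&(abs(W[...,2]-.1)<.03)&(abs(W[...,0]-.63)<.05),"beak")
rep(W,(abs(hsv[...,0].astype(int)-26)<5)&(hsv[...,1]>150)&(abs(W[...,2]-.07)<.03)&(abs(W[...,0]-.46)<.06)&(abs(W[...,1]-.16)<.04),"tail")
E
python3 st.py
```

```text
head 2671 [0.5993 0.1531 0.1211] ((598.92431640625, 153.0391082763672), (33.8494758605957, 37.26774215698242), 80.42870330810547) [0.1176 0.1214 0.1233]
body 5565 [0.5266 0.1634 0.0666] ((526.2639770507812, 163.03245544433594), (43.93393325805664, 127.15690612792969), 82.25759887695312) [0.0645 0.0667 0.0689]
foot/cheek 1270 [0.5601 0.1913 0.0246] ((554.8318481445312, 191.85870361328125), (11.313809394836426, 118.8533706665039), 82.69898986816406) [0.0234 0.0246 0.026 ]
beak 802 [0.6271 0.1494 0.1036] ((626.5206298828125, 149.4568328857422), (21.066335678100586, 19.016386032104492), 83.13121795654297) [0.1019 0.1035 0.1049]
tail 383 [0.4589 0.1729 0.0783] ((458.3535461425781, 173.28826904296875), (24.154300689697266, 13.379317283630371), 81.43097686767578) [0.0743 0.0786 0.0818]
[ 0.038 -0.009  0.032] [ 0.8 -0.6 -0.6] 0.0 0.9992223696884376 [0.5216 0.1683 0.2384] yaw -9.78 t 21.9
```

View pics/k.png

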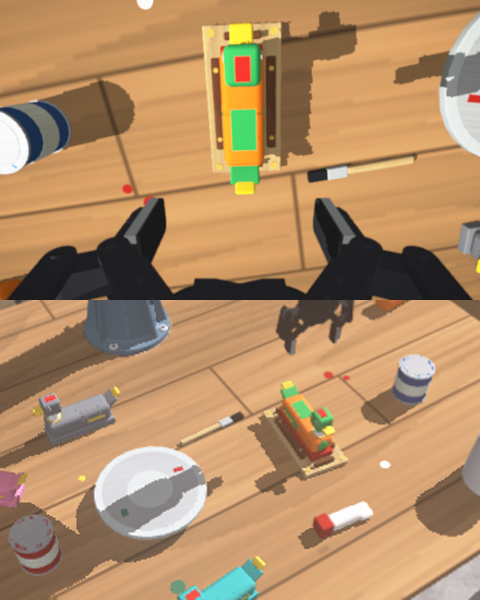

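The duck stands flat in the jig with its beak straight ahead in line with the tail. The tins, arm and brush have not moved.

```bash
python3 -c "
from bench import ctrl; print(ctrl.hand_in())"
```

```text
the job is handed in; nothing more can be done
None
```

The duck stands upright in the jig with its head screwed home; I felt the stop at about 0.8 N m. The beak points straight ahead to within camera accuracy (about 2°), the tins, arm and brush look undisturbed, and I handed the job in at about 22 s.

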